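# Pack the pantry crate level and sweep the bar across

## Task

Pack the two loose cartons upright into the two empty cells of the tilted wooden crate, choosing the cells so that each carton sits fully down on its cell's floor and none stands above the rim. Then check it by sliding the wooden levelling bar along the rails, over all three cells, to the stop at the other end, and leave it there. Leave the carton that is already packed, and the jar, tin and bowl, where they are.

Things in the scene. Friction and masses are not known exactly. Their poses are not given: they have to be found in the camera images.
- crate: Light wood crate, three 57 x 57 mm cells in a row, fixed tilted 26 deg, mouth leaning to the robot. Origin: centre of the rim plane. z: outward normal of the mouth; x: up the slope, away from the robot; y: level, along the row. Cell centres y = -63, 0, +63 mm; walls 6 mm; bare floor 91 mm below the rim. 69 mm wide in x. Its front and back walls run on as rails, level with the rim, to y = -155 and +155 mm.
- stand: Level wooden base under the crate, 170 x 210 mm, fixed. Origin on the table, 115 mm straight below the crate origin.
- liner: Cork liner 56 x 56 x 3 mm, fixed on the floor of the deep empty cell, which may be any of the three. Origin: centre of its underside, on the bare floor; axes parallel to the crate's. From its top it is 88 mm to the rim.
- liner_top (a point): Centre of the top face of the cork liner (the floor of the deep cell).
- riser: Wooden block 56 x 56 x 27 mm, fixed on the floor of the shallow empty cell, which may be any of the three. Origin: centre of its underside, on the bare floor; axes parallel to the crate's. From its top it is 64 mm to the rim.
- riser_top (a point): Centre of the top face of the wooden block (the floor of the shallow cell).
- packed: White card carton with a brown band, 50 x 50 x 86 mm already sitting in the remaining cell, its top 5 mm below the rim; loose. Origin: centre of its underside, z axis towards its top.
- tall: Taller loose white card carton with a brown band, 50 x 50 mm, 84 mm high, about 0.18 kg, standing on the table. Origin: centre of its underside, z up, x and y square to its sides.
- short: Shorter loose white card carton with a brown band, 50 x 50 mm, 60 mm high, about 0.13 kg, standing on the table. Origin: centre of its underside, z up, x and y square to its sides.
- bar (a joint): Travel of the levelling bar along the crate, in m: 0 to 0.02 where it is parked beyond the cell at the crate's +y end, growing towards the crate's -y end, 0.27 at the stop beyond the last cell there. At value v its centre is at crate y = 0.135 - v. It slides with about 1.5 N of friction and stays where it is left.
- bar_grip (a point): Grip point on the levelling bar: the middle of its upright fin, 38 mm above the rim along the crate's z. The bar is a brown wooden slat, 86 mm (crate x) by 20 mm (y), from 1 to 11 mm above the rim; on it stands the fin, 50 mm (x) by 14 mm (y), its top 57 mm above the rim.
- jar: Bystander: amber glass jar, 72 mm across, 100 mm high; origin centre of its underside.
- tin: Bystander: tin can, 74 mm across, 110 mm high; origin centre of its underside.
- bowl: Bystander: white bowl, 110 mm across, 50 mm high; origin centre of its underside.
Not all that is in view belongs to the job. What is shaped like the short but black is not meant.

How it is judged:
On the way, in this order (a step that is already met when the one before it is completed fails the run):
1. all three cartons sit fully down in the crate, none above the rim, the bar still parked at its start (distance between tall and liner_top below 0.01 m and angle between the z axis of each of tall, short, packed and the z axis of crate, either way round below 0.12 rad and distance between short and riser_top below 0.01 m and z of packed in the frame of crate between -0.097 and -0.087 m and value of joint bar below 0.05 m), for 0.2 s.
2. the bar has been swept over all three cells to the far stop (distance between tall and liner_top below 0.01 m and angle between the z axis of each of tall, short, packed and the z axis of crate, either way round below 0.12 rad and distance between short and riser_top below 0.01 m and z of packed in the frame of crate between -0.097 and -0.087 m and value of joint bar above 0.255 m), for 0.2 s.
At the end, for the whole second after the job is handed in: The tall carton is on the cork liner and the short one on the wooden block (underside centre within 10 mm of that floor's centre, upright in the cell within 0.12 rad), the packed carton is still down in its cell within 4 mm, all at rest, and the bar is within 15 mm of its far stop (all of step 2 and linear speed of each of tall, short, packed below 0.02 m/s); the robot touches nothing.
It fails at once if the jar is pushed more than 30 mm or tipped (distance of jar from where it was at the start of the episode above 0.03 m or angle between jar's own z axis and vertical above 0.35 rad).
It fails at once if the tin is pushed more than 30 mm or tipped (distance of tin from where it was at the start of the episode above 0.03 m or angle between tin's own z axis and vertical above 0.35 rad).
It fails at once if the bowl is pushed more than 30 mm or tipped (distance of bowl from where it was at the start of the episode above 0.03 m or angle between bowl's own z axis and vertical above 0.35 rad).
It also fails if it takes over 72 s, if anything falls off the work surface, if the arm or the gripper's body presses on something with over 40 N, if the wrist force passes 120 N, or if a joint passes its speed limit or range.

## Robot

A 6-joint arm with a two-finger parallel gripper is mounted at the origin on the work surface. World frame = base frame: x ahead of the robot, y to its left, z up, the work surface at z = 0. Lengths are in m, angles in rad, forces in N, time in s.
With the tool pointing down it reaches from about 0.375 to 0.9 m from the base axis. Payload 3.1 kg.
Tool frame: the origin (TCP) lies at the very end of the fingers, on their centre line; the grasp point (between the pads) lies 19 mm behind it; z points along the fingers, y is the line along which they close (so a half turn about z gives the same grasp; the last joint's range is limited). The gripper opens to 87 mm and grips with 3 to 60 N. Pads are 19 mm wide; open, the fingers measure 117 mm over their backs; the gripper's body (75 mm by 190 mm) begins 51 mm behind the grasp point.
Start: joints at [-1.488, 0.527, 1.433, -0, 1.181, -0.178], TCP at [0.162, -0.604, 0.2] pointing down, gripper open.
Joint ranges: [-3.08, 3.08], [-0.75, 2.2], [0.22, 2.44], [-1.43, 4.57], [0, 2.65], [-2.85, 2.85]. Speed limits (rad/s): [2.79, 2.79, 3.14, 3.14, 3.14, 3.14].

## Interface

Orientations are given as a unit quaternion [x, y, z, w].
In Python, from rig import status, viewer, robot gives the robot as it stands.
- The arm moves only by the tool arm_command, never from a script. Its arguments are lists of equal length, an entry for each row: "delta_rot": the turn, a rotation vector about the tool's x, y, z in degrees, a list of three; "delta_pos": the shift along the tool's x, y, z in m, a list of three; "gripper": the closure, from -1 (fully open) to 1 (shut). In form: {"delta_rot": [[rx, ry, rz], ...], "delta_pos": [[dx, dy, dz], ...], "gripper": [gripper, ...]}. A call has 1 to 12 rows; each row is the pose to reach, as a shift and turn from the pose commanded when the call began, along the tool's axes at that moment; what a row does not reach only later rows make up. A row lasts 1/12 s, in which the tool goes at most 41.7 mm and 7.16 degrees, less where a joint would pass 70% of its speed; a pose out of reach is approached as far as the arm can. A call with a gripper value outside its range is refused whole. The fingers move at their own pace and stop on an object; "grip_force" is the grip in N (left out, the last holds). Time passes only in rows, so rows that repeat a pose let the fingers close. It gives the time, the measured TCP pose, the force, the opening and the grip force at its end, in the units of the state.
- status.get_obs(): the state, without advancing time (a new reading comes with each control period).
- viewer.camera(name): name is "scene" or "top" or "wrist"; returns a dict with "pixels" (400x640x3 uint8, blue, green, red), "fx", "fy", "cx", "cy" (pixels), "pose" (4x4, takes a point from camera to world coordinates); the wrist camera has in their place "mount" (4x4, takes a point from camera to tool coordinates, whose origin is the TCP and whose axes are the flange's). Camera axes: x right, y down, z forward; pixel columns grow to the right and rows downward; lengths in m; the calibration is good to about 2 mm. The wrist camera is an equidistant fisheye: a pixel r from the principal point sees the ray r / f radians off the axis. A picture is of the moment at which its call begins: read the wrist's pose just before it. There is no depth.
- robot.hand_in(): hands the job in; it is judged then, once.
The state is a dict: "time": time; "q": joint angles; "joint_velocities": joint speeds; "joint_torque": joint torques, N m; "position": TCP position; "tool_rot": TCP orientation; "ft_force": force on the tool from outside, world axes, zero at the start; "moment": the same for the moment, N m; "grip_width": finger opening in m; "grip_force": force on a finger pad.
Only numpy, scipy, OpenCV 4.12 (cv2) and the standard library are available. Lean on these libraries where they do the work, as an engineer would, in place of code of your own. Each camera call takes 0.05 s, during which the arm holds its last target. There are 200 camera calls.

## Working session

There is one attempt and no reset: what is moved stays moved. The work goes in short steps, Python scripts to look and compute and a tool call to move; the robot and the scene stay as the last step left them, time stands still between calls to the robot, and variables do not carry over. Pictures are saved under pics/ and viewed, at most 10 in all, crops included, and the job is handed in when it is done.

Besides the shell and the picture viewer there is one more tool, called after "Request:" by a JSON object that holds its "op" and its "data". arm_command: Moves the arm, as the interface text tells. Its arguments: {"type":"object","properties":{"delta_rot":{"type":"array","items":{"type":"array","items":{"type":"number"}}},"delta_pos":{"type":"array","items":{"type":"array","items":{"type":"number"}}},"gripper":{"type":"array","items":{"type":"number"}},"grip_force":{"type":"number"}},"required":["delta_rot","delta_pos","gripper"]}

```bash
mkdir -p pics; ls
python3 - <<'E'
from rig import status, viewer, robot
import cv2,numpy as np
o=status.get_obs(); print(o['time'],o['position'],o['tool_rot'],o['grip_width'])
for n in ['scene','top','wrist']:
    c=viewer.camera(n); cv2.imwrite(f'pics/{n}0.png',c['pixels'])
    np.savez(f'pics/{n}0.npz',**c)
    print(n,c['fx'],c['fy'],c['cx'],c['cy'],np.round(c.get('pose',c.get('mount')),4).tolist())
a=cv2.imread('pics/scene0.png');b=cv2.imread('pics/top0.png')
E
```

```text
pics
0.0 [ 0.16172383 -0.6029004   0.19906635] [ 9.91442173e-01  1.30542166e-01  3.13435666e-05 -1.07665544e-03] 0.08684839440164951
scene 454.67374428061606 454.67374428061606 317.6521948923542 194.6494889479592 [[0.2335, 0.8187, -0.5246, 1.2538], [0.9722, -0.1869, 0.141, -0.1736], [0.0174, -0.5429, -0.8396, 1.2402], [0.0, 0.0, 0.0, 1.0]]
top 496.96501310588053 496.96501310588053 327.7799304768459 197.79103085867675 [[-0.0172, -0.9899, 0.1409, 0.3743], [-0.9998, 0.0176, 0.0015, 0.0042], [-0.0039, -0.1409, -0.99, 1.4793], [0.0, 0.0, 0.0, 1.0]]
wrist 309.70691628693146 309.70691628693146 316.11681373406446 202.1481391530148 [[-0.0006, -0.9631, -0.2692, 0.0737], [1.0, -0.0007, 0.0001, -0.0009], [-0.0003, -0.2692, 0.9631, -0.1847], [0.0, 0.0, 0.0, 1.0]]
```

View pics/scene0.png

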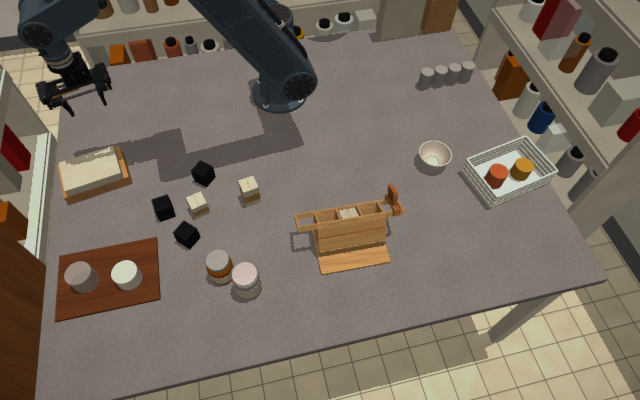

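View pics/top0.png

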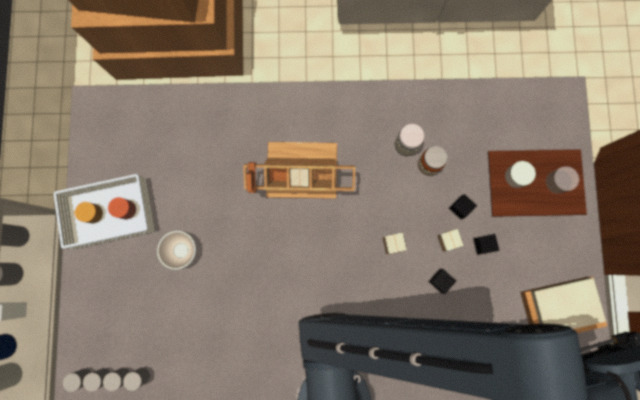

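The scene view shows white cartons at (249,188) and (197,204), black cubes at (203,173), (163,208) and (187,234), and the crate at (350,230) with its bar at (394,200). In the top view the cartons are at (395,243) and (452,239), the crate is at (300,180) with a carton in its middle cell, and the bar is at the left (+y). The black cubes are decoys. I'll confirm this in one enlarged crop.

Run:
```python
import cv2,numpy as np
a=cv2.imread('pics/scene0.png');b=cv2.imread('pics/top0.png')
f=lambda im,x,y,w,h,k:cv2.resize(im[y:y+h,x:x+w],(w*k,h*k),interpolation=cv2.INTER_CUBIC)
t1=f(a,180,165,80,60,5);t2=f(a,285,175,130,100,3)[:300,:390]
t3=f(b,235,135,133,70,3);t4=f(b,375,220,100,40,4)
C=np.zeros((600,800,3),np.uint8)
for im,x,y in((t1,0,0),(t2,405,0),(t3,0,305),(t4,400,305)):
    im=im[:600-y,:800-x];C[y:y+im.shape[0],x:x+im.shape[1]]=im
cv2.imwrite('pics/c1.png',C)
```

```text
(no output)
```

View pics/c1.png

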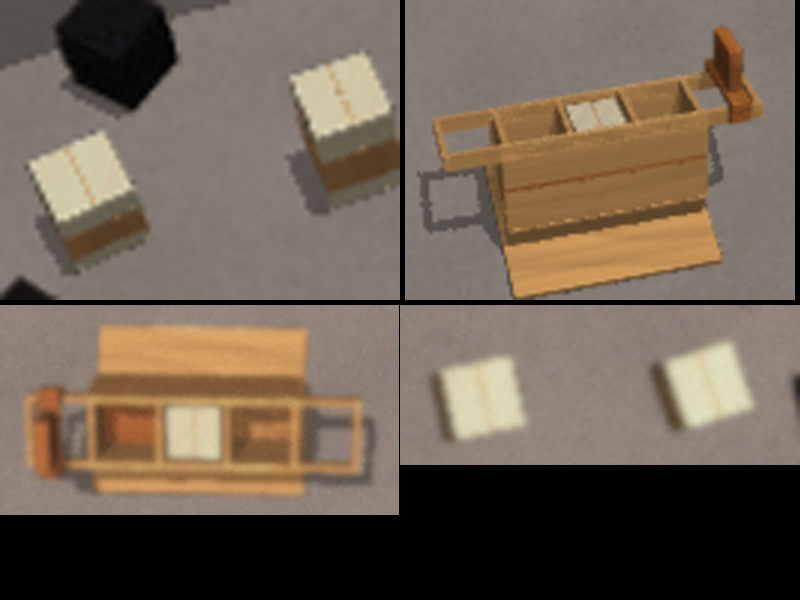

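In the crop, the taller carton is at scene (249,188) / top (395,243) and the shorter one at scene (197,204) / top (452,239). Both are white with a brown band, and the black cubes are not meant. The packed carton is in the middle cell. The +y cell has a reddish (cork) floor, and the -y cell shows a pale block with visible edges. Next I'll work out positions.

```bash
cat > h.py <<'E'
import numpy as np,cv2
from scipy.spatial.transform import Rotation as R
def ray(c,uv,obs=None):
    u=(uv[0]-c['cx'])/c['fx'];v=(uv[1]-c['cy'])/c['fy']
    if obs is None: T=c['pose'];d=np.array([u,v,1.])
    else:
        M=np.eye(4);M[:3,:3]=R.from_quat(obs['tool_rot']).as_matrix();M[:3,3]=obs['position'];T=M@c['mount']
        r=np.hypot(u,v);d=np.array([u/r*np.sin(r),v/r*np.sin(r),np.cos(r)])
    return T[:3,3],T[:3,:3]@d
def onz(c,uv,z,obs=None):
    o,d=ray(c,uv,obs);return o+d*(z-o[2])/d[2]
def proj(c,P,obs=None):
    if obs is None:T=np.array(c['pose'])
    else:
        M=np.eye(4);M[:3,:3]=R.from_quat(obs['tool_rot']).as_matrix();M[:3,3]=obs['position'];T=M@c['mount']
    p=T[:3,:3].T@(np.asarray(P)-T[:3,3])
    if obs is None:return np.array([c['fx']*p[0]/p[2]+c['cx'],c['fy']*p[1]/p[2]+c['cy']])
    th=np.arctan2(np.hypot(p[0],p[1]),p[2]);e=p[:2]/np.hypot(p[0],p[1]);return np.array([c['cx'],c['cy']])+c['fx']*th*e
def Rtool(yaw): # tool down, tool x at yaw deg
    y=np.radians(yaw);x=np.array([np.cos(y),np.sin(y),0]);z=np.array([0,0,-1.]);return np.c_[x,np.cross(z,x),z]
def go(obs,pos,Rt):
    R0=R.from_quat(obs['tool_rot']).as_matrix()
    rv=np.degrees(R.from_matrix(R0.T@Rt).as_rotvec());dp=R0.T@(np.asarray(pos)-obs['position'])
    print('rot',rv.round(2).tolist(),'pos',dp.round(4).tolist(),'rows',round(max(np.linalg.norm(dp)/.0417,np.linalg.norm(rv)/7.16),1))
E
python3 - <<'E'
from h import *
from rig import status
c=dict(np.load('pics/top0.npz'));s=dict(np.load('pics/scene0.npz'))
im=c['pixels']
def rect(im,x,y,w=22):
    p=im[y-w:y+w,x-w:x+w].astype(int);m=(p.min(2)>150).astype(np.uint8)
    m=(p[...,2]>185).astype(np.uint8)*(p[...,0]>125)
    n,l,st,ce=cv2.connectedComponentsWithStats(m.astype(np.uint8));k=1+np.argmax(st[1:,4])
    ct=max(cv2.findContours((l==k).astype(np.uint8),0,1)[0],key=cv2.contourArea)
    r=cv2.minAreaRect(ct);print(r);return ce[k]+[x-w,y-w],cv2.boxPoints(r)+[x-w,y-w]
for n,x,y,z in(('tall',395,243,.084),('short',452,239,.060)):
    ce,b=rect(im,x,y);P=onz(c,ce,z);B=np.array([onz(c,q,z)[:2] for q in b])
    e=B[1]-B[0];print(n,P.round(4),'yaw',np.degrees(np.arctan2(e[1],e[0]))%90,np.linalg.norm(np.diff(B,axis=0),axis=1), 'scene px',proj(s,P))
s26=np.sin(np.radians(26))
for uv,x in(((243.3,165),1),((355.7,165.7),1),((355,191.7),-1),((243.5,190.7),-1)):
    print(onz(c,uv,.115+x*.0345*s26).round(4))
o=status.get_obs()
E
```

```text
((22.500001907348633, 21.5), (17.65045166015625, 16.86598777770996), 78.69007110595703)
tall [ 0.4429 -0.1812  0.084 ] yaw 10.272687677107783 [0.04746001 0.04911645 0.04722651] scene px [247.00882432 183.32508837]
((21.950000762939453, 22.349998474121094), (17.076295852661133, 16.76007080078125), 71.56504821777344)
short [ 0.4504 -0.3451  0.06  ] yaw 17.264938615700785 [0.04829333 0.04809989 0.04806878] scene px [194.87570873 199.58496598]
[0.6622 0.2386 0.1301]
[ 0.6546 -0.0726  0.1301]
[ 0.5866 -0.0705  0.0999]
[0.595  0.2428 0.0999]
```

Run:
```python
from h import *
from rig import status
o=status.get_obs();go(o,[.443,-.181,.2],Rtool(100.3))
```

```text
rot [-0.07, -0.09, -85.3] pos [0.3809, -0.3349, -0.0] rows 12.2
```

Request:
{"op": "arm_command", "data": {"delta_rot": [[0,0,-7.1],[0,0,-14.2],[0,0,-21.3],[0,0,-28.4],[0,0,-35.5],[0,0,-42.6],[0,0,-49.7],[0,0,-56.8],[0,0,-63.9],[0,0,-71],[0,0,-78.1],[0,0,-85.3]], "delta_pos": [[0.032,-0.028,0],[0.064,-0.056,0],[0.095,-0.084,0],[0.127,-0.112,0],[0.159,-0.14,0],[0.19,-0.167,0],[0.222,-0.195,0],[0.254,-0.223,0],[0.286,-0.251,0],[0.317,-0.279,0],[0.349,-0.307,0],[0.381,-0.335,0]], "gripper": [-1,-1,-1,-1,-1,-1,-1,-1,-1,-1,-1,-1]}}

```text
time: 1.15
position: [0.4396, -0.1856, 0.2]
tool_rot: [0.639, 0.769, -0.0, -0.0]
ft_force: [0.9, -0.6, 0.9]
grip_width: 0.087
grip_force: 0.0
```

Request:
{"op": "arm_command", "data": {"delta_rot": [[0,0,0],[0,0,0],[0,0,0]], "delta_pos": [[0,0,0],[0,0,0],[0,0,0]], "gripper": [-1,-1,-1]}}

```text
time: 1.4
position: [0.4389, -0.1876, 0.2]
tool_rot: [0.641, 0.768, -0.0, -0.0]
ft_force: [0.3, 0.1, 0.4]
grip_width: 0.0873
grip_force: 0.0
```

Run:
```python
from h import *
from rig import status,viewer
o=status.get_obs();c=viewer.camera('wrist');print(o['time'],o['position'],R.from_quat(o['tool_rot']).as_matrix()[:,0],o['ft_force'])
np.savez('pics/w1.npz',**c);im=c['pixels'].copy()
for q,z in((.443,-.181),.084),((.450,-.345),.06): print(proj(c,[*q,z],o))
p=im.astype(int);m=((p[...,2]>150)&(p[...,0]>100)&(p[...,2]-p[...,0]>15)).astype(np.uint8)
for k in cv2.findContours(m,0,1)[0]:
    if cv2.contourArea(k)>300: print(cv2.contourArea(k),cv2.minAreaRect(k))
cv2.imwrite('pics/w1.png',im)
```

```text
1.4 [ 0.4389311  -0.18760863  0.19996053] [-1.78517780e-01  9.83936624e-01 -3.49153244e-04] [0.29635522 0.14598574 0.43741882]
[321.45678996 187.23161802]
[302.68818294 309.27909788]
4316.5 ((314.0, 308.0), (36.0, 210.0), 90.0)
1642.5 ((472.3531799316406, 37.36745834350586), (28.942333221435547, 79.24252319335938), 9.605203628540039)
74151.5 ((436.0, 131.5), (263.0, 406.0), 90.0)
35093.5 ((117.5, 199.5), (399.0, 235.0), 90.0)
```

View pics/w1.png

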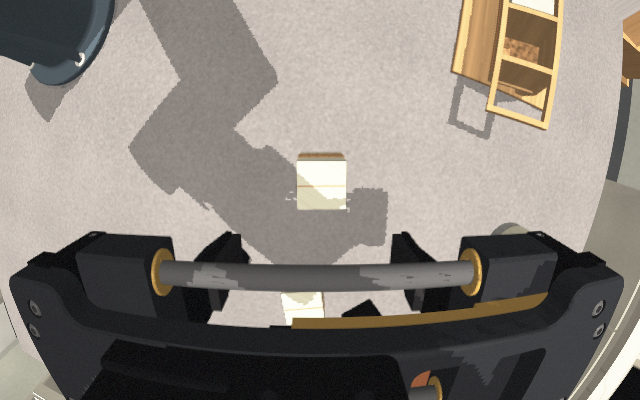

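The tall carton's top face is centred at (322,185), against a predicted (321,187), so the estimate holds. The crate's -y cell at (522,45) seems to show a speckled cork floor, so I'll enlarge it.

Run:
```python
from h import *
from rig import status
im=cv2.imread('pics/w1.png')[0:140,440:580];cv2.imwrite('pics/c2.png',cv2.resize(im,None,fx=4,fy=4,interpolation=cv2.INTER_CUBIC))
c=dict(np.load('pics/w1.npz'));o=status.get_obs()
for uv in((297,160),(346,160),(347,210),(298,210),(322,185)):print(onz(c,uv,.084,o).round(4))
```

```text
[ 0.4143 -0.159   0.084 ]
[ 0.4615 -0.1505  0.084 ]
[ 0.4727 -0.2005  0.084 ]
[ 0.4236 -0.2093  0.084 ]
[ 0.4429 -0.1794  0.084 ]
```

View pics/c2.png

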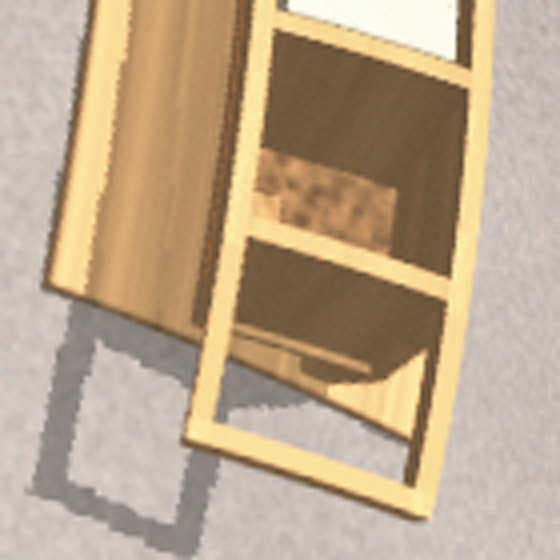

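The speckled cork floor lies deep in the -y cell, so tall goes to -y (crate y=-63) and short goes to +y. Now I'll grasp tall.

Run:
```python
from h import *
from rig import status
o=status.get_obs();go(o,[.443,-.180,.064],Rtool(100.2))
```

```text
rot [-0.02, 0.02, -0.02] pos [0.0075, 0.0058, 0.136] rows 3.3
```

Request:
{"op": "arm_command", "data": {"delta_rot": [[0,0,0],[0,0,0],[0,0,0],[0,0,0],[0,0,0]], "delta_pos": [[0.0075,0.006,0.03],[0.0075,0.006,0.06],[0.0075,0.006,0.06],[0.0075,0.006,0.06],[0.0075,0.006,0.06]], "gripper": [-1,-1,-1,-1,-1]}}

```text
time: 1.87
position: [0.4437, -0.1808, 0.1408]
tool_rot: [0.642, 0.767, -0.0, 0.001]
ft_force: [-0.6, 1.0, -0.3]
grip_width: 0.0871
grip_force: 0.0
```

Run:
```python
from h import *
from rig import status
o=status.get_obs();go(o,[.443,-.180,.064],Rtool(100.2))
```

```text
rot [0.04, 0.05, -0.08] pos [0.0009, -0.0006, 0.0768] rows 1.8
```

Good tracking. Descend, close.

Request:
{"op": "arm_command", "data": {"delta_rot": [[0,0,0],[0,0,0],[0,0,0],[0,0,0],[0,0,0],[0,0,0],[0,0,0],[0,0,0],[0,0,0],[0,0,0],[0,0,0],[0,0,0]], "delta_pos": [[0.001,-0.0005,0.026],[0.001,-0.0005,0.052],[0.001,-0.0005,0.077],[0.001,-0.0005,0.077],[0.001,-0.0005,0.077],[0.001,-0.0005,0.077],[0.001,-0.0005,0.077],[0.001,-0.0005,0.077],[0.001,-0.0005,0.077],[0.001,-0.0005,0.077],[0.001,-0.0005,0.077],[0.001,-0.0005,0.077]], "gripper": [-1,-1,-1,-1,1,1,1,1,1,1,1,1], "grip_force": 20}}

```text
time: 2.87
position: [0.443, -0.1782, 0.0633]
tool_rot: [0.641, 0.768, 0.0, 0.0]
ft_force: [-0.3, -0.4, -0.1]
grip_width: 0.0423
grip_force: 0.0
```

Request:
{"op": "arm_command", "data": {"delta_rot": [[0,0,0],[0,0,0],[0,0,0],[0,0,0],[0,0,0],[0,0,0],[0,0,0],[0,0,0]], "delta_pos": [[0,0,-0.02],[0,0,-0.06],[0,0,-0.1],[0,0,-0.14],[0,0,-0.18],[0,0,-0.19],[0,0,-0.19],[0,0,-0.19]], "gripper": [1,1,1,1,1,1,1,1]}}

```text
time: 3.53
position: [0.4427, -0.178, 0.2531]
tool_rot: [0.641, 0.768, -0.0, 0.0]
ft_force: [0.1, 0.3, -0.8]
grip_width: 0.0004
grip_force: 0.0
```

```bash
cat >> h.py <<'E'
C0=np.array([.6246,.0845,.115]);YAW=-1.45
def crate():
    return R.from_euler('z',YAW,degrees=True).as_matrix()@R.from_euler('y',-26,degrees=True).as_matrix()
def cpt(x,y,z): return C0+crate()@np.array([x,y,z])
def RC(): M=crate();return np.c_[M[:,1],M[:,0],-M[:,2]]
E
python3 - <<'E'
from h import *
from rig import status
o=status.get_obs();print(cpt(0,-.063,.16));go(o,cpt(0,-.063,.16),RC())
E
```

```text
[0.55288889 0.02329502 0.25880705]
rot [-25.88, -2.64, 11.52] pos [0.1785, 0.1444, -0.0057] rows 5.5
```

Run:
```python
from h import *
from rig import status,viewer
w=viewer.camera('wrist')['pixels'];s=viewer.camera('scene')['pixels'];o=status.get_obs();print(o['grip_width'])
a=cv2.resize(w,(560,350));b=cv2.resize(s[140:240,140:300],(384,240),interpolation=cv2.INTER_CUBIC)
C=np.zeros((595,560,3),np.uint8);C[:350]=a;C[350:590,:384]=b;cv2.imwrite('pics/w2.png',C)
```

```text
0.0008187994834028146
```

View pics/w2.png

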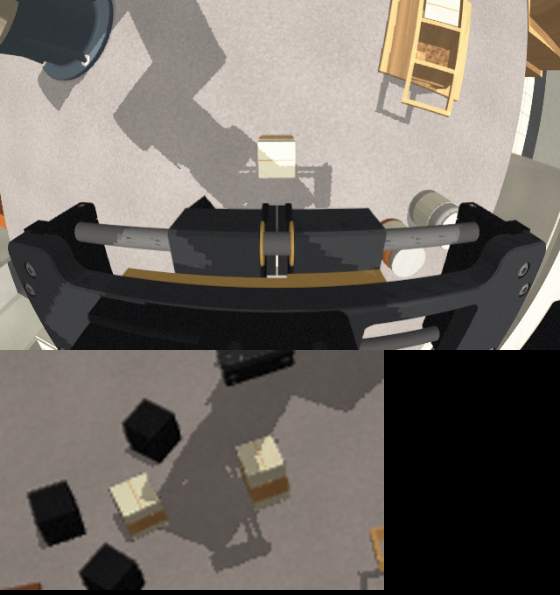

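The carton stands unmoved at wrist (317,180), but the fingers shut without catching it. I'll check its height by triangulation, and project the TCP into the scene view.

Run:
```python
from h import *
from rig import status
c=dict(np.load('pics/top0.npz'));s=dict(np.load('pics/scene0.npz'))
o=status.get_obs();print('tcp in scene',proj(s,o['position']),'top',proj(c,o['position']))
def tri(uv1,uv2):
    o1,d1=ray(c,uv1);o2,d2=ray(s,uv2)
    A=np.c_[d1,-d2];t=np.linalg.lstsq(A,o2-o1,rcond=None)[0];p,q=o1+d1*t[0],o2+d2*t[1];return ((p+q)/2).round(4),np.linalg.norm(p-q)
print('tall',tri((395.3,242.7),(248.2,183.8)),'short',tri((451.7,239.1),(196.4,200)))
# pale + warm contour in scene: top faces, bottom edge
im=s['pixels'].astype(int)
for n,(x,y) in dict(tall=(248,184),short=(196,200)).items():
    m=(im[...,2]>185).astype(np.uint8)*(im[...,0]>120);m=m.astype(np.uint8)
    k,l,st,ce=cv2.connectedComponentsWithStats(m);print(n,ce[l[y+2,x]],st[l[y+2,x]])
for P,h in((.443,-.18),.084),((.443,-.18),.06),((.4504,-.3451),.06),((.4504,-.3451),.084):
    print(h,proj(s,[*P,h]),proj(c,[*P,h]))
```

```text
tcp in scene [241.46075238 148.55109396] top [402.90460972 239.63072338]
tall (array([ 0.443 , -0.1794,  0.081 ]), np.float64(0.0030302811945734074)) short (array([ 0.4515, -0.3429,  0.0588]), np.float64(0.003883750050546611))
tall [247.66009852 183.4679803 ] [238 176  20  16 203]
short [195.54326923 199.81730769] [186 192  20  17 208]
0.084 [247.38853145 183.28014816] [395.12217692 242.56869649]
0.06 [248.25501217 187.62787737] [394.02418965 243.0044773 ]
0.06 [194.89001122 199.5820144 ] [451.9057679 239.3889436]
0.084 [193.22027481 195.32406374] [453.99144484 238.8916782 ]
```

Request:
{"op": "arm_command", "data": {"delta_rot": [[0,0,0],[0,0,0],[0,0,0],[0,0,0],[0,0,0],[0,0,0],[0,0,0],[0,0,0],[0,0,0],[0,0,0],[0,0,0],[0,0,0]], "delta_pos": [[0,0,0],[0,0,0],[0,0,0],[0,0,0],[0,0,0],[0,0,0],[0,0,0],[0,0,0],[0,0,0],[0,0,0],[0,0,0.03],[0,0,0.06]], "gripper": [-1,-1,-1,-1,-1,-1,-1,-1,-1,-1,-1,-1]}}

```text
time: 4.63
position: [0.4447, -0.1794, 0.1942]
tool_rot: [0.641, 0.768, 0.0, 0.003]
ft_force: [0.2, -0.2, 0.2]
grip_width: 0.0725
grip_force: 0.0
```

Request:
{"op": "arm_command", "data": {"delta_rot": [[0,0,0],[0,0,0],[0,0,0],[0,0,0],[0,0,0],[0,0,0],[0,0,0]], "delta_pos": [[0.002,0,0.03],[0.002,0,0.06],[0.002,0,0.085],[0.002,0,0.11],[0.002,0,0.13],[0.002,0,0.13],[0.002,0,0.13]], "gripper": [-1,-1,-1,-1,-1,-1,-1]}}

```text
time: 5.22
position: [0.4421, -0.176, 0.0625]
tool_rot: [0.641, 0.767, -0.0, -0.001]
ft_force: [0.2, 0.9, -0.0]
grip_width: 0.0869
grip_force: 0.0
```

Run:
```python
from h import *
from rig import status,viewer
w=viewer.camera('wrist')['pixels'];sc=viewer.camera('scene');s=sc['pixels'];o=status.get_obs();print(o['grip_width'],o['position'],proj(sc,o['position']))
a=cv2.resize(w,(480,300));b=cv2.resize(s[130:230,180:340],(480,300),interpolation=cv2.INTER_CUBIC)
cv2.imwrite('pics/w3.png',np.vstack([a,b]))
```

```text
0.08679158097449087 [ 0.44340179 -0.17681597  0.06401475] [249.15036705 186.824839  ]
```

View pics/w3.png

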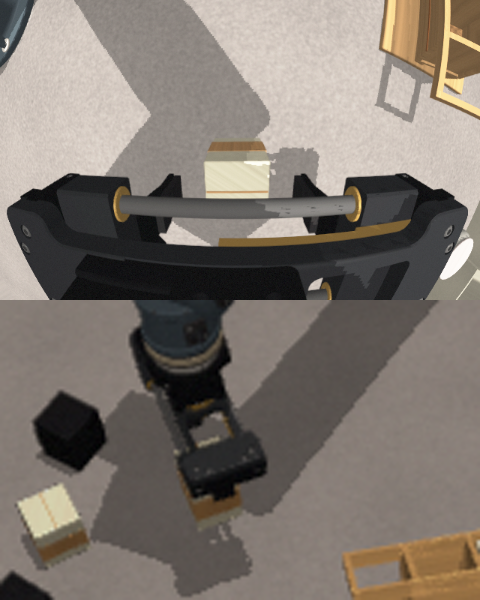

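The carton sits between the open fingers in both views. I'll go a little deeper and close in steps, watching the width.

Request:
{"op": "arm_command", "data": {"delta_rot": [[0,0,0],[0,0,0],[0,0,0],[0,0,0],[0,0,0],[0,0,0],[0,0,0],[0,0,0]], "delta_pos": [[-0.002,0,0.004],[-0.002,0,0.008],[-0.002,0,0.008],[-0.002,0,0.008],[-0.002,0,0.008],[-0.002,0,0.008],[-0.002,0,0.008],[-0.002,0,0.008]], "gripper": [-1,-1,1,1,1,1,1,1], "grip_force": 20}}

```text
time: 5.98
position: [0.4429, -0.1782, 0.0551]
tool_rot: [0.641, 0.768, 0.0, 0.0]
ft_force: [0.1, -0.8, -0.9]
grip_width: 0.0549
grip_force: 0.0
```

Request:
{"op": "arm_command", "data": {"delta_rot": [[0,0,0],[0,0,0]], "delta_pos": [[0,0,0],[0,0,0]], "gripper": [1,1]}}

```text
time: 6.15
position: [0.4428, -0.1782, 0.0551]
tool_rot: [0.641, 0.768, -0.0, -0.0]
ft_force: [-0.1, -0.4, 0.1]
grip_width: 0.0497
grip_force: 20.0
```

Request:
{"op": "arm_command", "data": {"delta_rot": [[0,0,0],[0,0,0]], "delta_pos": [[0,0,0],[0,0,0]], "gripper": [1,1]}}

```text
time: 6.32
position: [0.4429, -0.1782, 0.0551]
tool_rot: [0.641, 0.768, -0.0, -0.0]
ft_force: [-0.6, -1.0, 1.4]
grip_width: 0.0494
grip_force: 20.0
```

Run:
```python
from h import *
from rig import status
o=status.get_obs();print(o['grip_width'],o['grip_force'],o['position'])
```

```text
0.049356065197803445 19.990477859973907 [ 0.44285293 -0.178224    0.05506713]
```

Gripped (width 49.4 mm, 20 N). Lift and go above the -y cell.

Request:
{"op": "arm_command", "data": {"delta_rot": [[0,0,0],[0,0,0],[0,0,0],[0,0,0],[0,0,0],[0,0,0],[0,0,0],[0,0,0],[0,0,0]], "delta_pos": [[0,0,-0.01],[0,0,-0.03],[0,0,-0.06],[0,0,-0.09],[0,0,-0.12],[0,0,-0.15],[0,0,-0.18],[0,0,-0.2],[0,0,-0.2]], "gripper": [1,1,1,1,1,1,1,1,1]}}

```text
time: 7.07
position: [0.4452, -0.1797, 0.259]
tool_rot: [0.641, 0.768, 0.0, 0.005]
ft_force: [0.6, -0.9, -1.6]
grip_width: 0.0495
grip_force: 20.0
```

Run:
```python
from h import *
from rig import status
o=status.get_obs();print(o['grip_width']);go(o,cpt(0,-.0615,.15),RC())
```

```text
0.049538734684862445
rot [-25.49, -2.33, 11.59] pos [0.1812, 0.1467, 0.009] rows 5.6
```

Request:
{"op": "arm_command", "data": {"delta_rot": [[-3.2,-0.3,1.4],[-6.4,-0.6,2.9],[-9.6,-0.9,4.3],[-12.8,-1.2,5.8],[-16,-1.5,7.3],[-19.2,-1.8,8.7],[-22.4,-2.1,10.2],[-25.5,-2.3,11.6],[-25.5,-2.3,11.6],[-25.5,-2.3,11.6],[-25.5,-2.3,11.6]], "delta_pos": [[0.023,0.018,0.001],[0.045,0.037,0.002],[0.068,0.055,0.003],[0.09,0.073,0.005],[0.113,0.092,0.006],[0.136,0.11,0.007],[0.158,0.128,0.008],[0.181,0.147,0.009],[0.181,0.147,0.009],[0.181,0.147,0.009],[0.181,0.147,0.009]], "gripper": [1,1,1,1,1,1,1,1,1,1,1]}}

```text
time: 7.98
position: [0.5543, 0.0262, 0.2446]
tool_rot: [0.699, 0.681, 0.155, 0.155]
ft_force: [0.1, 0.9, -1.9]
grip_width: 0.0496
grip_force: 20.0
```

Run:
```python
from h import *
from rig import status,viewer
o=status.get_obs();c=viewer.camera('wrist');np.savez('pics/w4.npz',**c,**{k:o[k] for k in('position','tool_rot')})
print(o['time'],o['position'],o['grip_width']);go(o,cpt(0,-.0615,.15),RC())
im=c['pixels'].copy()
for p in [(sx*a,b,0) for sx in(1,-1) for a,b in((.0345,-.155),(.0285,-.0915),(.0285,-.0345),(.0285,-.0285),(.0285,.0285),(.0285,.0915))]:
    uv=proj(c,cpt(*p),o).round(1);print(p,uv);cv2.circle(im,(int(uv[0]),int(uv[1])),2,(0,0,255),1)
cv2.imwrite('pics/w4.png',im)
```

```text
7.9833 [0.55429696 0.02616631 0.24455082] 0.04959290925192557
rot [-0.63, -0.3, -0.11] pos [-0.0014, 0.005, -0.0035] rows 0.1
(0.0345, -0.155, 0) [350.8 264.5]
(0.0285, -0.0915, 0) [347.6 214.1]
(0.0285, -0.0345, 0) [348.7 163.8]
(0.0285, -0.0285, 0) [348.8 158.3]
(0.0285, 0.0285, 0) [349.3 105.4]
(0.0285, 0.0915, 0) [349.2  48.1]
(-0.0345, -0.155, 0) [293.2 264.5]
(-0.0285, -0.0915, 0) [296.9 214. ]
(-0.0285, -0.0345, 0) [296.1 163.7]
(-0.0285, -0.0285, 0) [296.  158.2]
(-0.0285, 0.0285, 0) [295.4 105.4]
(-0.0285, 0.0915, 0) [295.3  48. ]
```

View pics/w4.png

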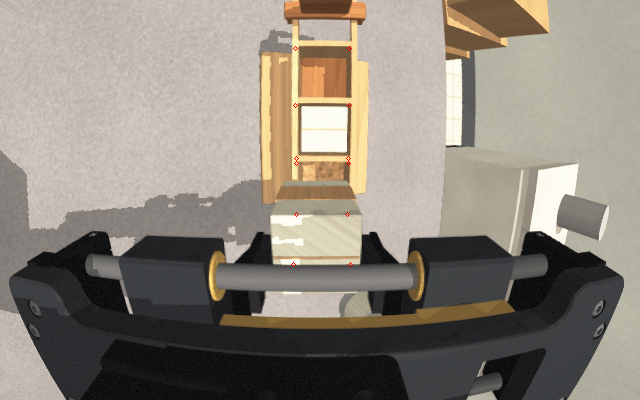

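The view shows the crate with red (wooden) riser in the +y cell around (325,75), packed in the middle (325,128), cork in the -y cell (322,170), and the held carton at (316,235). Projected rim points are within a few pixels of the real edges, so I'll measure the residual from edge profiles.

Run:
```python
from h import *
c=dict(np.load('pics/w4.npz'));g=cv2.cvtColor(c['pixels'],6).astype(int)
for r in(72,85,125,140):print(r,'L',list(zip(range(288,304),g[r,288:304])),'\n R',list(zip(range(344,362),g[r,344:362])))
print([(r,int(g[r,310:318].mean())) for r in list(range(38,52))+list(range(92,110))+list(range(150,168))])
```

```text
72 L [(288, np.int64(157)), (289, np.int64(152)), (290, np.int64(160)), (291, np.int64(178)), (292, np.int64(232)), (293, np.int64(243)), (294, np.int64(239)), (295, np.int64(239)), (296, np.int64(244)), (297, np.int64(231)), (298, np.int64(162)), (299, np.int64(132)), (300, np.int64(133)), (301, np.int64(141)), (302, np.int64(156)), (303, np.int64(169))] 
 R [(344, np.int64(128)), (345, np.int64(121)), (346, np.int64(109)), (347, np.int64(92)), (348, np.int64(92)), (349, np.int64(91)), (350, np.int64(94)), (351, np.int64(157)), (352, np.int64(215)), (353, np.int64(227)), (354, np.int64(224)), (355, np.int64(225)), (356, np.int64(224)), (357, np.int64(222)), (358, np.int64(219)), (359, np.int64(223)), (360, np.int64(224)), (361, np.int64(226))]
85 L [(288, np.int64(157)), (289, np.int64(154)), (290, np.int64(158)), (291, np.int64(160)), (292, np.int64(240)), (293, np.int64(246)), (294, np.int64(244)), (295, np.int64(242)), (296, np.int64(239)), (297, np.int64(209)), (298, np.int64(136)), (299, np.int64(133)), (300, np.int64(134)), (301, np.int64(144)), (302, np.int64(161)), (303, np.
[... 1795 characters left out ...]
6, np.int64(217)), (357, np.int64(206)), (358, np.int64(209)), (359, np.int64(220)), (360, np.int64(229)), (361, np.int64(229))]
[(38, 156), (39, 157), (40, 196), (41, 222), (42, 223), (43, 222), (44, 222), (45, 200), (46, 114), (47, 93), (48, 93), (49, 92), (50, 93), (51, 92), (92, 176), (93, 175), (94, 176), (95, 176), (96, 176), (97, 203), (98, 223), (99, 223), (100, 224), (101, 223), (102, 222), (103, 109), (104, 93), (105, 94), (106, 198), (107, 245), (108, 251), (109, 251), (150, 252), (151, 230), (152, 127), (153, 114), (154, 117), (155, 138), (156, 206), (157, 223), (158, 224), (159, 223), (160, 224), (161, 178), (162, 153), (163, 151), (164, 162), (165, 177), (166, 179), (167, 178)]
```

```bash
sed -i 's/^C0=.*/C0=np.array([.6262,.0871,.1158]);YAW=-1.7/' h.py
python3 - <<'E'
from h import *
from rig import status
o=status.get_obs();print(o['position']);go(o,cpt(0,-.0614,.075),RC())
E
```

```text
[0.55483539 0.0255211  0.24509996]
rot [-0.56, -0.38, 0.06] pos [0.0018, 0.0065, 0.0716] rows 1.7
```

Request:
{"op": "arm_command", "data": {"delta_rot": [[-0.5,-0.4,0],[-0.5,-0.4,0],[-0.5,-0.4,0],[-0.5,-0.4,0],[-0.5,-0.4,0],[-0.5,-0.4,0]], "delta_pos": [[0.002,0.0065,0.02],[0.002,0.0065,0.04],[0.002,0.0065,0.06],[0.002,0.0065,0.07],[0.002,0.0065,0.07],[0.002,0.0065,0.07]], "gripper": [1,1,1,1,1,1]}}

```text
time: 8.53
position: [0.5912, 0.0266, 0.1852]
tool_rot: [0.699, 0.679, 0.156, 0.161]
ft_force: [0.1, -0.2, -2.0]
grip_width: 0.0499
grip_force: 20.0
```

Run:
```python
from h import *
from rig import status,viewer
c=viewer.camera('wrist');o=status.get_obs();go(o,cpt(0,-.0614,.075),RC())
g=cv2.cvtColor(c['pixels'],6).astype(int)
for y in(.0285,.0915,-.0285):
  for x in(.0285,-.0285):print((x,y),proj(c,cpt(x,y,0),o).round(1))
for r in(20,70,95):
  d=np.diff(g[r]);print(r,[(int(k),int(d[k])) for k in range(270,375) if abs(d[k])>35])
d=np.diff(g[:,310:318].mean(1));print([(k,int(d[k])) for k in range(0,160) if abs(d[k])>35])
```

```text
rot [0.06, 0.04, 0.02] pos [-0.0001, -0.0012, 0.0026] rows 0.1
(0.0285, 0.0285) [348.8  99.8]
(-0.0285, 0.0285) [280.7  99.9]
(0.0285, 0.0915) [348.7  28.3]
(-0.0285, 0.0915) [280.9  28.3]
(0.0285, -0.0285) [348.  166.4]
(-0.0285, -0.0285) [281.6 166.5]
20 [(274, 48), (275, 50), (282, -56), (294, 46), (347, -65), (349, 131)]
70 [(274, 39), (281, -65), (349, 83), (350, 36)]
95 []
[(26, -35), (27, -78), (91, 41), (98, -39), (99, -81), (103, 153)]
```

Request:
{"op": "arm_command", "data": {"delta_rot": [[0,0,0],[0,0,0],[0,0,0],[0,0,0],[0,0,0],[0,0,0]], "delta_pos": [[0,-0.0005,0.007],[0,-0.0005,0.014],[0,-0.0005,0.021],[0,-0.0005,0.028],[0,-0.0005,0.035],[0,-0.0005,0.035]], "gripper": [1,1,1,1,1,1]}}

```text
time: 9.08
position: [0.6063, 0.0271, 0.1525]
tool_rot: [0.699, 0.679, 0.156, 0.161]
ft_force: [-1.0, -0.1, -2.1]
grip_width: 0.0496
grip_force: 20.0
```

```bash
sed -i 's/^C0=.*/C0=np.array([.6269,.0871,.1161]);YAW=-1.7/' h.py
python3 - <<'E'
from h import *
from rig import status
o=status.get_obs();print(o['ft_force'],o['moment'],o['grip_width']);go(o,cpt(0,-.0614,.003),RC())
E
```

```text
[-0.95169621 -0.10449194 -2.11820885] [0.00433314 0.35324525 0.04349606] 0.0495902452010752
rot [-0.06, -0.01, 0.07] pos [-0.0008, 0.001, 0.0379] rows 0.9
```

Request:
{"op": "arm_command", "data": {"delta_rot": [[0,0,0],[0,0,0],[0,0,0],[0,0,0],[0,0,0],[0,0,0],[0,0,0],[0,0,0]], "delta_pos": [[-0.0005,0.0005,0.006],[-0.0005,0.0005,0.012],[-0.0005,0.0005,0.018],[-0.0005,0.0005,0.024],[-0.0005,0.0005,0.03],[-0.0005,0.0005,0.036],[-0.0005,0.0005,0.036],[-0.0005,0.0005,0.036]], "gripper": [1,1,1,1,1,1,1,1]}}

```text
time: 9.75
position: [0.6225, 0.0261, 0.1213]
tool_rot: [0.699, 0.679, 0.157, 0.162]
ft_force: [-0.1, 0.2, -2.4]
grip_width: 0.0498
grip_force: 20.0
```

Run:
```python
from h import *
from rig import status
o=status.get_obs();print(o['ft_force'],o['moment'],o['grip_width']);go(o,cpt(0,-.0614,.003),RC())
```

```text
[-0.06366128  0.18532651 -2.43690913] [-0.02662161  0.3536431   0.00969067] 0.049765334058657656
rot [0.0, -0.0, 0.07] pos [-0.0003, 0.0, 0.0029] rows 0.1
```

Request:
{"op": "arm_command", "data": {"delta_rot": [[0,0,0],[0,0,0],[0,0,0],[0,0,0],[0,0,0],[0,0,0],[0,0,0],[0,0,0],[0,0,0],[0,0,0]], "delta_pos": [[0,0,0],[0,0,0],[0,0,0],[0,0,0],[0,0,-0.02],[0,0,-0.04],[0,0,-0.06],[0,0,-0.08],[0,0,-0.09],[0,0,-0.09]], "gripper": [-0.5,-0.5,-0.5,-0.5,-0.5,-0.5,-0.5,-0.5,-0.5,-0.5]}}

```text
time: 10.58
position: [0.5837, 0.0272, 0.2055]
tool_rot: [0.698, 0.679, 0.158, 0.164]
ft_force: [0.1, -1.3, -0.2]
grip_width: 0.0651
grip_force: 0.0
```

Run:
```python
from h import *
from rig import status,viewer
c=viewer.camera('wrist');o=status.get_obs();print(o['grip_width']);go(o,cpt(0,-.0614,.05),RC())
cv2.imwrite('pics/w5.png',c['pixels'][0:330,120:520])
for z in(0,.03):print(proj(c,cpt(0,-.063,z),o))
```

```text
0.06496648320221578
rot [0.23, 0.03, 0.08] pos [-0.0001, -0.0015, 0.0473] rows 1.1
[314.52482225 199.2709748 ]
[314.49118355 208.48666292]
```

View pics/w5.png

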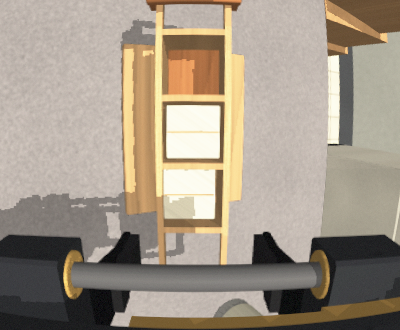

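The carton has dropped in: its top shows at crop (190,193), packed is at (193,131). It looks a bit smaller than packed, so I'll measure its depth.

Run:
```python
from h import *
from rig import status,viewer
o=status.get_obs();c=viewer.camera('wrist');g=cv2.cvtColor(c['pixels'],6).astype(int)
for r in(115,145,175,185,205,215):
  d=np.diff(g[r]);print(r,[(int(k),int(d[k])) for k in range(270,365) if abs(d[k])>30])
for x in(293,300,320,330):
  d=np.diff(g[:,x-2:x+3].mean(1));print(x,[(k,int(d[k])) for k in range(90,240) if abs(d[k])>25])
for y in(0,-.063):
  for z in(0,-.005,-.028):
    print(y,z,[proj(c,cpt(a,y+b,z),o).round(1).tolist() for a,b in((-.025,-.025),(.025,.025))])
```

```text
115 [(275, 52), (281, -54), (282, -37), (285, 34), (286, 82), (287, 36), (340, -113), (344, 105), (363, -37)]
145 [(275, 36), (282, -76), (286, 107), (287, 36), (339, -34), (340, -125), (343, 61), (344, 56), (363, -36)]
175 [(275, 46), (335, -67), (336, -73), (343, 63), (344, 49), (362, -34)]
185 [(275, 34), (276, 33), (284, 37), (335, -58), (336, -75), (342, 49), (343, 60), (344, 32)]
205 [(284, 59), (314, 36), (334, -45), (335, -71), (336, -39), (342, 82), (343, 46)]
215 [(284, 63), (314, 36), (334, -87), (335, -52), (342, 74), (343, 35), (349, -32)]
293 [(93, 25), (100, -87), (101, -35), (104, 130), (105, 25), (157, -61), (158, -77), (162, 53), (163, 31), (218, -53), (219, -29), (226, 28)]
300 [(93, 27), (100, -89), (101, -32), (104, 136), (157, -58), (158, -69), (162, 56), (163, 34), (218, -49), (219, -30)]
320 [(93, 64), (94, 29), (100, -87), (101, -30), (104, 141), (157, -39), (158, -89), (162, 57), (163, 31), (218, -49), (219, -74), (226, 47), (227, 42)]
330 [(93, 40), (94, 43), (100, -74), (101, -46), (104, 137), (157, -28), (158, -111), (162, 56), (163, 32), (218, -53), (219, -77), (226, 52), (227, 44)]
0 0 [[287.3, 159.4], [342.3, 104.9]]
0 -0.005 [[287.8, 158.6], [341.9, 105.1]]
0 -0.028 [[289.7, 155.6], [339.9, 106.0]]
-0.063 0 [[288.7, 224.2], [341.5, 173.3]]
-0.063 -0.005 [[289.2, 222.5], [341.0, 172.3]]
-0.063 -0.028 [[290.9, 215.2], [339.2, 168.3]]
```

Tall's top is 51 px wide against 51.8 predicted at 4–5 mm below the rim, so it is fully down. Next is short, which sits nearest the black cubes.

Run:
```python
from h import *
from rig import status
o=status.get_obs();go(o,[.451,-.344,.2],Rtool(107.3))
```

```text
rot [25.87, 4.36, -18.6] pos [-0.3748, -0.1107, -0.0505] rows 9.4
```

Request:
{"op": "arm_command", "data": {"delta_rot": [[2.6,0.4,-1.9],[5.2,0.9,-3.7],[7.8,1.3,-5.6],[10.3,1.7,-7.4],[12.9,2.2,-9.3],[15.5,2.6,-11.2],[18.1,3.1,-13],[20.7,3.5,-14.9],[23.3,3.9,-16.7],[25.9,4.4,-18.6],[25.9,4.4,-18.6],[25.9,4.4,-18.6]], "delta_pos": [[-0.037,-0.011,-0.005],[-0.075,-0.022,-0.01],[-0.112,-0.033,-0.015],[-0.15,-0.044,-0.02],[-0.187,-0.055,-0.025],[-0.225,-0.066,-0.03],[-0.262,-0.077,-0.035],[-0.3,-0.088,-0.04],[-0.337,-0.1,-0.045],[-0.375,-0.111,-0.05],[-0.375,-0.111,-0.05],[-0.375,-0.111,-0.05]], "gripper": [-1,-1,-1,-1,-1,-1,-1,-1,-1,-1,-1,-1]}}

```text
time: 11.68
position: [0.4505, -0.3461, 0.1973]
tool_rot: [0.594, 0.804, 0.0, -0.002]
ft_force: [-0.2, 0.8, 0.1]
grip_width: 0.087
grip_force: 0.0
```

Run:
```python
from h import *
from rig import status,viewer
o=status.get_obs();c=viewer.camera('wrist');p=c['pixels'].astype(int);u,v=proj(c,[.451,-.344,.06],o).astype(int);print(o['position'],u,v)
w=45;q=c['pixels'][v-w:v+w,u-w:u+w]
m=((q.min(2)>150)&(cv2.GaussianBlur(q,(3,3),0).max(2)>215)).astype(np.uint8)
h=cv2.cvtColor(q,cv2.COLOR_BGR2LAB)
m=((h[...,2]>136)&(h[...,0]>140)).astype(np.uint8)
k=max(cv2.findContours(m,0,1)[0],key=cv2.contourArea);r=cv2.minAreaRect(k);print(r,cv2.contourArea(k))
b=cv2.boxPoints(r)+[u-w,v-w];B=np.array([onz(c,x,.06,o)[:2] for x in b]);print(b,B.round(4),B.mean(0))
cv2.imwrite('pics/w6.png',cv2.resize(np.hstack([q,cv2.merge([m*255]*3)]),None,fx=4,fy=4))
```

```text
[ 0.45054172 -0.34608723  0.19728833] 317 186
((44.5, 41.0), (52.0, 47.0), 90.0) 1573.0
[[293. 156.]
 [340. 156.]
 [340. 208.]
 [293. 208.]] [[ 0.417  -0.3198]
 [ 0.464  -0.3054]
 [ 0.4816 -0.3593]
 [ 0.4327 -0.3743]] [ 0.44879267 -0.33971088]
```

View pics/w6.png

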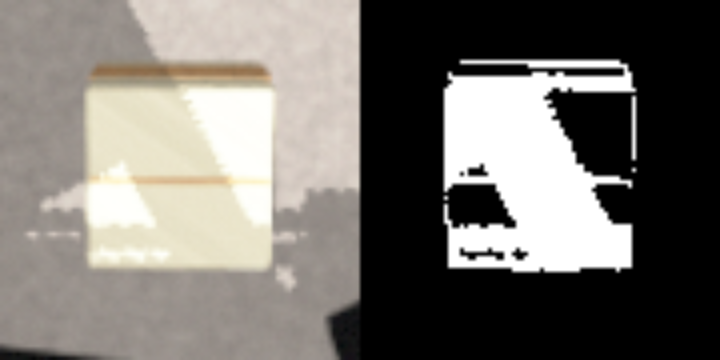

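The crop shows the white carton squarely under the gripper, its top face centred at (316.8,185.4), which matches (0.451,-0.3435). Descend and grasp.

Run:
```python
from h import *
from rig import status
o=status.get_obs();go(o,[.451,-.3435,.033],Rtool(107.3))
```

```text
rot [-0.1, -0.26, -0.09] pos [-0.0004, 0.0011, 0.1644] rows 3.9
```

Request:
{"op": "arm_command", "data": {"delta_rot": [[0,-0.2,0],[0,-0.2,0],[0,-0.2,0],[0,-0.2,0],[0,-0.2,0],[0,-0.2,0],[0,-0.2,0],[0,-0.2,0]], "delta_pos": [[0,0.001,0.03],[0,0.001,0.06],[0,0.001,0.09],[0,0.001,0.12],[0,0.001,0.145],[0,0.001,0.164],[0,0.001,0.164],[0,0.001,0.164]], "gripper": [-1,-1,-1,-1,-1,-1,-1,-1]}}

```text
time: 12.4
position: [0.4509, -0.3414, 0.0342]
tool_rot: [0.592, 0.806, -0.001, -0.001]
ft_force: [-0.6, -0.7, 0.3]
grip_width: 0.0871
grip_force: 0.0
```

Request:
{"op": "arm_command", "data": {"delta_rot": [[0,0,0],[0,0,0],[0,0,0],[0,0,0],[0,0,0],[0,0,0],[0,0,0],[0,0,0],[0,0,0],[0,0,0],[0,0,0]], "delta_pos": [[0,0,0],[0,0,0],[0,0,0],[0,0,0],[0,0,0],[0,0,0],[0,0,0],[0,0,0],[0,0,0],[0,0,0],[0,0,0]], "gripper": [1,1,1,1,1,1,1,1,1,1,1], "grip_force": 20}}

```text
time: 13.32
position: [0.4513, -0.344, 0.0355]
tool_rot: [0.593, 0.805, -0.001, 0.001]
ft_force: [-2.1, -0.4, 3.8]
grip_width: 0.0494
grip_force: 20.0
```

Gripped. Lift.

Request:
{"op": "arm_command", "data": {"delta_rot": [[0,0,0],[0,0,0],[0,0,0],[0,0,0],[0,0,0],[0,0,0],[0,0,0],[0,0,0],[0,0,0],[0,0,0]], "delta_pos": [[0,0,-0.01],[0,0,-0.03],[0,0,-0.06],[0,0,-0.09],[0,0,-0.12],[0,0,-0.15],[0,0,-0.18],[0,0,-0.21],[0,0,-0.225],[0,0,-0.225]], "gripper": [1,1,1,1,1,1,1,1,1,1]}}

```text
time: 14.15
position: [0.4535, -0.3446, 0.2646]
tool_rot: [0.592, 0.806, -0.002, 0.005]
ft_force: [0.5, -0.1, -2.3]
grip_width: 0.0492
grip_force: 20.0
```

Run:
```python
from h import *
from rig import status
o=status.get_obs();print(o['grip_width']);go(o,cpt(0,.063,.14),RC())
```

```text
0.049193343521631065
rot [-25.5, -3.78, 18.82] pos [0.4402, 0.2566, 0.0189] rows 12.2
```

Request:
{"op": "arm_command", "data": {"delta_rot": [[-2.3,-0.4,1.7],[-4.6,-0.7,3.4],[-7,-1,5.1],[-9.3,-1.4,6.8],[-11.6,-1.7,8.6],[-13.9,-2.1,10.3],[-16.2,-2.4,12],[-18.5,-2.8,13.7],[-20.9,-3.1,15.4],[-23.2,-3.4,17.1],[-25.5,-3.8,18.8],[-25.5,-3.8,18.8]], "delta_pos": [[0.034,0.02,0.001],[0.068,0.04,0.003],[0.103,0.06,0.004],[0.138,0.08,0.006],[0.172,0.1,0.007],[0.207,0.121,0.009],[0.242,0.141,0.01],[0.276,0.161,0.012],[0.311,0.181,0.013],[0.345,0.201,0.015],[0.38,0.222,0.016],[0.412,0.24,0.018]], "gripper": [1,1,1,1,1,1,1,1,1,1,1,1]}}

```text
time: 15.15
position: [0.5541, 0.124, 0.2379]
tool_rot: [0.701, 0.679, 0.155, 0.155]
ft_force: [0.3, -1.2, -1.3]
grip_width: 0.0492
grip_force: 20.0
```

Run:
```python
from h import *
from rig import status
o=status.get_obs();print(o['grip_width'],o['ft_force']);go(o,cpt(0,.063,.1),RC())
```

```text
0.04919098576379898 [ 0.26056536 -1.16790035 -1.2664805 ]
rot [-0.71, -0.31, -0.19] pos [0.0281, 0.0134, 0.0418] rows 1.3
```

Request:
{"op": "arm_command", "data": {"delta_rot": [[-0.7,-0.3,-0.2],[-0.7,-0.3,-0.2],[-0.7,-0.3,-0.2],[-0.7,-0.3,-0.2],[-0.7,-0.3,-0.2],[-0.7,-0.3,-0.2]], "delta_pos": [[0.014,0.007,0.01],[0.028,0.0135,0.02],[0.028,0.0135,0.03],[0.028,0.0135,0.04],[0.028,0.0135,0.042],[0.028,0.0135,0.042]], "gripper": [1,1,1,1,1,1]}}

```text
time: 15.65
position: [0.5878, 0.1476, 0.2067]
tool_rot: [0.699, 0.678, 0.156, 0.162]
ft_force: [-0.6, 0.2, -1.5]
grip_width: 0.0492
grip_force: 20.0
```

Run:
```python
from h import *
from rig import status,viewer
c=viewer.camera('wrist');o=status.get_obs();go(o,cpt(0,.063,.06),RC())
g=cv2.cvtColor(c['pixels'],6).astype(int)
for y in(.155,.145,.0975,.0915):
  for x in(.0345,.0285,-.0285,-.0345):print((x,y),proj(c,cpt(x,y,0),o).round(1))
for r in(95,110,120,130,150):
  d=np.diff(g[r]);print(r,[(int(k),int(d[k])) for k in range(265,375) if abs(d[k])>30])
for x in(295,305,325,335):
  d=np.diff(g[:,x-2:x+3].mean(1));print(x,[(k,int(d[k])) for k in range(40,200) if abs(d[k])>25])
```

```text
rot [0.15, 0.08, -0.03] pos [0.0037, -0.0039, 0.0401] rows 1.0
(0.0345, 0.155) [349.7  94.8]
(0.0285, 0.155) [343.1  94.7]
(-0.0285, 0.155) [280.3  94.9]
(-0.0345, 0.155) [273.7  95.1]
(0.0345, 0.145) [349.7 105.6]
(0.0285, 0.145) [343.1 105.5]
(-0.0285, 0.145) [280.4 105.7]
(-0.0345, 0.145) [273.8 105.9]
(0.0345, 0.0975) [349.  156.8]
(0.0285, 0.0975) [342.6 156.8]
(-0.0285, 0.0975) [281.1 156.9]
(-0.0345, 0.0975) [274.7 157. ]
(0.0345, 0.0915) [348.9 163.2]
(0.0285, 0.0915) [342.5 163.2]
(-0.0285, 0.0915) [281.3 163.3]
(-0.0345, 0.0915) [274.9 163.4]
95 []
110 []
120 []
130 []
150 [(273, -33), (281, -39), (282, -41), (342, 84), (343, 41)]
295 [(100, -89), (101, 51), (108, -29), (110, -32), (111, 28), (128, -29), (140, 30), (144, 35), (145, 26), (147, -67), (155, 39), (156, 44), (162, -34), (163, -55), (165, 41), (198, 37)]
305 [(100, -83), (101, 31), (128, -31), (140, 28), (142, 27), (147, -36), (155, 44), (156, 45), (162, -36), (163, -44), (198, 37)]
325 [(100, -52), (128, -26), (130, 28), (131, 33), (139, 26), (142, -50), (143, -28), (144, 44), (145, 25), (147, -65), (155, 44), (156, 45), (162, -33), (163, -63), (198, 45)]
335 [(100, -54), (139, 40), (143, -36), (147, -58), (155, 41), (156, 45), (162, -28), (163, -68), (198, 51)]
```

Request:
{"op": "arm_command", "data": {"delta_rot": [[0.1,0,0],[0.1,0,0],[0.1,0,0],[0.1,0,0],[0.1,0,0],[0.1,0,0]], "delta_pos": [[0.0037,-0.0033,0.01],[0.0037,-0.0033,0.022],[0.0037,-0.0033,0.034],[0.0037,-0.0033,0.044],[0.0037,-0.0033,0.046],[0.0037,-0.0033,0.046]], "gripper": [1,1,1,1,1,1]}}

```text
time: 16.2
position: [0.6066, 0.1517, 0.1647]
tool_rot: [0.699, 0.679, 0.157, 0.162]
ft_force: [0.1, -0.1, -1.4]
grip_width: 0.0492
grip_force: 20.0
```

```bash
sed -i 's/^C0=.*/C0=np.array([.6274,.0871,.1163]);YAW=-1.7/' h.py
python3 - <<'E'
from h import *
from rig import status
o=status.get_obs();print(o['ft_force']);go(o,cpt(0,.063,.003),RC())
E
```

```text
[ 0.12215127 -0.10221396 -1.42912181]
rot [0.09, 0.04, 0.05] pos [-0.0009, -0.0009, 0.0505] rows 1.2
```

Request:
{"op": "arm_command", "data": {"delta_rot": [[0,0,0],[0,0,0],[0,0,0],[0,0,0],[0,0,0],[0,0,0],[0,0,0],[0,0,0],[0,0,0],[0,0,0]], "delta_pos": [[-0.0008,-0.0005,0.006],[-0.0008,-0.0005,0.012],[-0.0008,-0.0005,0.018],[-0.0008,-0.0005,0.024],[-0.0008,-0.0005,0.03],[-0.0008,-0.0005,0.036],[-0.0008,-0.0005,0.042],[-0.0008,-0.0005,0.048],[-0.0008,-0.0005,0.048],[-0.0008,-0.0005,0.048]], "gripper": [1,1,1,1,1,1,1,1,1,1]}}

```text
time: 17.03
position: [0.6274, 0.1505, 0.1225]
tool_rot: [0.699, 0.679, 0.158, 0.163]
ft_force: [0.4, 0.2, -1.4]
grip_width: 0.0492
grip_force: 20.0
```

Run:
```python
from h import *
from rig import status
o=status.get_obs();print(o['ft_force'],o['moment']);go(o,cpt(0,.063,.003),RC())
```

```text
[ 0.37106582  0.19422074 -1.40913467] [0.00908479 0.33101266 0.00488412]
rot [0.18, 0.02, 0.06] pos [-0.0004, -0.001, 0.0034] rows 0.1
```

Inserted freely about 29 mm. Release and retreat.

Request:
{"op": "arm_command", "data": {"delta_rot": [[0,0,0],[0,0,0],[0,0,0],[0,0,0],[0,0,0],[0,0,0],[0,0,0],[0,0,0],[0,0,0],[0,0,0]], "delta_pos": [[0,0,0],[0,0,0],[0,0,0],[0,0,0],[0,0,-0.02],[0,0,-0.04],[0,0,-0.06],[0,0,-0.08],[0,0,-0.09],[0,0,-0.09]], "gripper": [-0.5,-0.5,-0.5,-0.5,-0.5,-0.5,-0.5,-0.5,-0.5,-0.5]}}

```text
time: 17.87
position: [0.5884, 0.1521, 0.2066]
tool_rot: [0.698, 0.678, 0.16, 0.164]
ft_force: [0.3, 1.0, -0.2]
grip_width: 0.0652
grip_force: 0.0
```

Run:
```python
from h import *
from rig import status,viewer
c=viewer.camera('wrist');o=status.get_obs();go(o,cpt(0,.063,.05),RC());np.savez('pics/w7.npz',**c)
g=cv2.cvtColor(c['pixels'],6).astype(int)
for r in(180,190,200,210):
  d=np.diff(g[r]);print(r,[(int(k),int(d[k])) for k in range(265,375) if abs(d[k])>30],g[r,285:345:6])
for x in(293,303,320,330):
  d=np.diff(g[:,x-2:x+3].mean(1));print(x,[(k,int(d[k])) for k in range(140,240) if abs(d[k])>25])
for z in(.005,-.004,-.01):
    print(z,[proj(c,cpt(a,.063+b,z),o).round(1).tolist() for a,b in((-.025,-.025),(.025,.025))])
```

```text
rot [0.4, -0.01, 0.06] pos [-0.0007, -0.0025, 0.0479] rows 1.2
180 [(274, 52), (280, -64), (281, 63), (333, -123), (340, 52), (341, 63)] [252 252 251 251 252 251 251 250 237  92]
190 [(274, 74), (280, -61), (281, 52), (333, -120), (340, 80), (341, 44)] [251 252 252 252 251 251 251 252 243  90]
200 [(281, 49), (333, -112), (340, 100)] [212 250 227 212 212 252 252 250 235  91]
210 [(332, -37), (333, -111), (340, 129)] [207 207 209 213 208 251 252 252 210  92]
293 [(148, 61), (150, -26), (151, -74), (161, 63), (167, -34), (168, -45), (169, 49), (170, 58), (219, -72), (225, 36), (231, -27), (232, 46)]
303 [(151, -32), (161, 64), (167, -31), (168, -41), (169, 39), (170, 58), (194, -26), (219, -76), (225, 36), (231, -27), (232, 48)]
320 [(143, 30), (146, -37), (147, -43), (148, 56), (151, -56), (160, 27), (161, 64), (167, -33), (168, -44), (169, 40), (170, 60), (194, -25), (219, -111), (225, 66), (231, -63), (232, 74)]
330 [(141, -27), (142, 44), (146, -37), (147, -61), (148, 62), (150, -26), (151, -55), (161, 65), (167, -38), (168, -48), (169, 51), (170, 62), (219, -118), (225, 64), (231, -63), (232, 77)]
0.005 [[287.2, 224.8], [340.7, 173.0]]
-0.004 [[287.9, 221.7], [339.9, 171.3]]
-0.01 [[288.4, 219.7], [339.4, 170.2]]
```

Short's top measures 52.2 px against 52.0 predicted at 4 mm below the rim, so it's down. Now the bar: close the fingers, pass over the fin and lower on its +y side.

Run:
```python
from h import *
from rig import status
o=status.get_obs();go(o,cpt(0,.178,.1),RC());go(o,cpt(0,.178,.025),RC())
```

```text
rot [0.4, -0.01, 0.06] pos [0.1144, -0.002, -0.002] rows 2.7
rot [0.4, -0.01, 0.06] pos [0.1143, -0.0025, 0.073] rows 3.3
```

Request:
{"op": "arm_command", "data": {"delta_rot": [[0.4,0,0],[0.4,0,0],[0.4,0,0],[0.4,0,0],[0.4,0,0],[0.4,0,0],[0.4,0,0],[0.4,0,0],[0.4,0,0],[0.4,0,0],[0.4,0,0],[0.4,0,0]], "delta_pos": [[0.02,0,-0.002],[0.045,-0.002,-0.002],[0.07,-0.002,-0.002],[0.095,-0.002,-0.002],[0.114,-0.002,-0.002],[0.114,-0.002,-0.002],[0.114,-0.002,0.015],[0.114,-0.002,0.035],[0.114,-0.002,0.055],[0.114,-0.002,0.07],[0.114,-0.002,0.073],[0.114,-0.002,0.073]], "gripper": [1,1,1,1,1,1,1,1,1,1,1,1]}}

```text
time: 18.92
position: [0.6209, 0.2636, 0.1349]
tool_rot: [0.7, 0.679, 0.154, 0.16]
ft_force: [0.2, 0.0, 0.5]
grip_width: 0.0014
grip_force: 0.0
```

Run:
```python
from h import *
from rig import status
o=status.get_obs();print(o['grip_width'],o['ft_force']);go(o,cpt(0,-.09,.025),RC())
```

```text
0.001371933562690681 [0.16021034 0.03762418 0.50279656]
rot [-0.4, 0.12, 0.04] pos [-0.2662, 0.0022, -0.0026] rows 6.4
```

Request:
{"op": "arm_command", "data": {"delta_rot": [[-0.4,0,0],[-0.4,0,0],[-0.4,0,0],[-0.4,0,0],[-0.4,0,0],[-0.4,0,0],[-0.4,0,0],[-0.4,0,0],[-0.4,0,0],[-0.4,0,0],[-0.4,0,0],[-0.4,0,0]], "delta_pos": [[-0.008,0.001,-0.002],[-0.018,0.002,-0.002],[-0.03,0.002,-0.002],[-0.042,0.002,-0.002],[-0.054,0.002,-0.002],[-0.066,0.002,-0.002],[-0.078,0.002,-0.002],[-0.09,0.002,-0.002],[-0.102,0.002,-0.002],[-0.114,0.002,-0.002],[-0.126,0.002,-0.002],[-0.138,0.002,-0.002]], "gripper": [1,1,1,1,1,1,1,1,1,1,1,1]}}

```text
time: 19.92
position: [0.6181, 0.1262, 0.1415]
tool_rot: [0.698, 0.679, 0.159, 0.163]
ft_force: [-0.6, 1.8, -0.3]
grip_width: 0.0007
grip_force: 0.9
```

Request:
{"op": "arm_command", "data": {"delta_rot": [[0,0,0],[0,0,0],[0,0,0],[0,0,0],[0,0,0],[0,0,0],[0,0,0],[0,0,0],[0,0,0],[0,0,0],[0,0,0],[0,0,0]], "delta_pos": [[-0.012,0,0],[-0.024,0,0],[-0.036,0,0],[-0.048,0,0],[-0.06,0,0],[-0.072,0,0],[-0.084,0,0],[-0.096,0,0],[-0.108,0,0],[-0.12,0,0],[-0.128,0,0],[-0.128,0,0]], "gripper": [1,1,1,1,1,1,1,1,1,1,1,1]}}

```text
time: 20.92
position: [0.6147, -0.0028, 0.1417]
tool_rot: [0.699, 0.678, 0.158, 0.164]
ft_force: [-0.1, -0.2, 0.1]
grip_width: 0.0003
grip_force: 0.0
```

Run:
```python
from h import *
from rig import status,viewer
o=status.get_obs();print(o['ft_force']);go(o,cpt(0,-.1185,.025),RC())
```

```text
[-0.10460312 -0.19394225  0.14815643]
rot [0.36, 0.11, -0.02] pos [-0.0282, -0.0021, 0.0022] rows 0.7
```

Request:
{"op": "arm_command", "data": {"delta_rot": [[0,0,0],[0,0,0],[0,0,0],[0,0,0],[0,0,0],[0,0,0],[0,0,0]], "delta_pos": [[-0.005,0,0],[-0.01,0,0],[-0.015,0,0],[-0.019,0,0],[-0.023,0,0],[-0.025,0,0],[-0.027,0,0]], "gripper": [1,1,1,1,1,1,1]}}

```text
time: 21.5
position: [0.614, -0.0284, 0.1402]
tool_rot: [0.699, 0.679, 0.158, 0.163]
ft_force: [0.0, 1.7, 1.3]
grip_width: 0.0006
grip_force: 0.8
```

Run:
```python
from h import *
from rig import status,viewer
o=status.get_obs();print(o['ft_force']);go(o,cpt(0,-.1185,.025),RC())
s=viewer.camera('top');p=s['pixels'];h=cv2.cvtColor(p,cv2.COLOR_BGR2HSV)
b=dict(np.load('pics/top0.npz'))['pixels']
print('bar colour',b[178,249],h[178,349])
for y in(.135,-.12,-.135):print(y,[proj(s,cpt(x,y,.011)).round(1).tolist() for x in(-.043,.043)])
for n,im in(('0',b),('1',p)):
  for r in(166,168,170,172,174,188,190):print(n,r,im[r,335:362,2].tolist())
```

```text
[0.01068786 1.70209892 1.33126759]
rot [0.23, 0.02, 0.05] pos [-0.0027, -0.0016, 0.0008] rows 0.1
bar colour [ 56 102 177] [ 14 134  84]
0.135 [[250.0, 192.6], [248.8, 162.7]]
-0.12 [[341.2, 193.7], [341.8, 163.8]]
-0.135 [[346.6, 193.8], [347.3, 163.8]]
0 166 [162, 158, 156, 153, 160, 157, 159, 160, 162, 160, 161, 164, 160, 156, 155, 152, 152, 153, 157, 152, 145, 141, 137, 139, 141, 142, 139]
0 168 [176, 167, 160, 160, 163, 166, 172, 182, 177, 180, 181, 181, 182, 181, 179, 177, 180, 184, 192, 190, 171, 150, 144, 142, 139, 139, 141]
0 170 [147, 124, 107, 102, 101, 111, 129, 140, 144, 140, 147, 146, 148, 147, 147, 148, 149, 160, 183, 188, 166, 148, 144, 142, 145, 142, 145]
0 172 [145, 118, 96, 93, 90, 94, 102, 106, 114, 115, 113, 114, 114, 115, 117, 116, 122, 142, 174, 180, 157, 124, 117, 119, 130, 137, 144]
0 174 [146, 115, 100, 91, 88, 93, 93, 94, 94, 95, 98, 93, 95, 96, 95, 96, 106, 133, 168, 170, 142, 110, 98, 98, 110, 127, 136]
0 188 [171, 165, 166, 164, 166, 161, 166, 166, 163, 165, 163, 158, 161, 157, 159, 159, 166, 177, 187, 179, 155, 124, 107, 107, 126, 137, 145]
0 190 [171, 
[... 290 characters left out ...]
5, 55, 54, 53, 53, 53, 51, 42, 44, 50, 48, 62, 79, 104, 130, 141, 149, 149, 152]
1 170 [102, 101, 90, 81, 86, 87, 100, 110, 103, 100, 95, 93, 94, 87, 70, 52, 46, 49, 59, 79, 107, 130, 148, 150, 151, 149, 153]
1 172 [122, 118, 105, 99, 95, 101, 102, 107, 109, 105, 98, 84, 87, 81, 67, 53, 48, 56, 67, 82, 95, 110, 118, 128, 135, 144, 147]
1 174 [126, 115, 106, 100, 97, 99, 97, 100, 93, 98, 95, 90, 91, 81, 70, 56, 47, 54, 68, 80, 91, 96, 100, 102, 103, 113, 118]
1 188 [44, 36, 42, 34, 40, 33, 35, 32, 33, 32, 31, 33, 37, 40, 42, 40, 32, 38, 40, 46, 52, 69, 91, 108, 130, 139, 129]
1 190 [30, 28, 35, 40, 41, 44, 48, 43, 45, 45, 41, 35, 36, 37, 28, 28, 29, 40, 46, 48, 56, 79, 86, 102, 111, 111, 107]
```

Request:
{"op": "arm_command", "data": {"delta_rot": [[0,0,0],[0,0,0],[0,0,0]], "delta_pos": [[-0.002,0,0],[-0.004,0,0],[-0.004,0,0]], "gripper": [1,1,1]}}

```text
time: 21.8
position: [0.6139, -0.0302, 0.1402]
tool_rot: [0.699, 0.679, 0.159, 0.161]
ft_force: [2.7, 9.7, 1.0]
grip_width: 0.0001
grip_force: 4.6
```

Request:
{"op": "arm_command", "data": {"delta_rot": [[0,0,0],[0,0,0],[0,0,0]], "delta_pos": [[-0.001,0,0],[-0.003,0,0],[-0.003,0,0]], "gripper": [1,1,1]}}

```text
time: 22.05
position: [0.6137, -0.0305, 0.1402]
tool_rot: [0.698, 0.679, 0.16, 0.16]
ft_force: [6.6, 19.2, 1.9]
grip_width: 0.0006
grip_force: 9.5
```

The force rose to 19 N with no further travel, at crate y≈-0.118, which is the expected stop. Back off, rise and check.

Request:
{"op": "arm_command", "data": {"delta_rot": [[0,0,0],[0,0,0],[0,0,0],[0,0,0],[0,0,0],[0,0,0],[0,0,0],[0,0,0],[0,0,0],[0,0,0],[0,0,0]], "delta_pos": [[0.01,0,0],[0.025,0,0],[0.03,0,-0.01],[0.03,0,-0.03],[0.03,0,-0.06],[0.03,0,-0.09],[0.02,0,-0.12],[0.02,0,-0.15],[0.02,0,-0.17],[0.02,0,-0.17],[0.02,0,-0.17]], "gripper": [1,1,1,1,1,1,1,1,1,1,1]}}

```text
time: 22.97
position: [0.5395, -0.0132, 0.2939]
tool_rot: [0.698, 0.678, 0.158, 0.164]
ft_force: [0.4, 0.0, 0.9]
grip_width: 0.0001
grip_force: 0.0
```

Run:
```python
from h import *
from rig import status,viewer
o=status.get_obs();c=viewer.camera('wrist');print(o['position'],o['ft_force'])
g=cv2.cvtColor(c['pixels'],6).astype(int)
for n,y in(('tall',-.063),('packed',0),('short',.063)):
    q=[proj(c,cpt(a,y+b,-.0045),o) for a,b in((-.025,-.025),(.025,.025))]
    r=int((q[0][1]+q[1][1])/2);x=int((q[0][0]+q[1][0])/2)
    d=np.diff(g[r]);e=np.diff(g[:,x-6:x-1].mean(1))
    print(n,np.round(q,1).tolist(),'cols',[(int(k),int(d[k])) for k in range(x-45,x+45) if abs(d[k])>30],'rows',[(k,int(e[k])) for k in range(max(0,r-40),r+40) if abs(e[k])>25])
s=viewer.camera('scene');im=s['pixels'];h=cv2.cvtColor(im,cv2.COLOR_BGR2HSV)
m=((h[...,0]<13)&(h[...,1]>140)&(h[...,2]>60)).astype(np.uint8);m[:,:285]=0;m[:170]=0;m[260:]=0;m[:,420:]=0
k,l,st,ce=cv2.connectedComponentsWithStats(m)
print([(st[i].tolist(),ce[i].round(1).tolist()) for i in range(1,k) if st[i,4]>15])
for y in(.135,-.12,-.135):print(y,proj(s,cpt(0,y,.034)).round(1))
```

```text
[ 0.53952647 -0.01322512  0.2939373 ] [0.36873727 0.04492253 0.92736873]
tall [[294.0, 164.9], [334.1, 125.2]] cols [(284, 59), (329, -95), (334, 33), (335, 99)] rows [(113, -32), (114, -56), (116, 32), (117, 29), (121, -25), (122, 44), (161, -59), (162, -81), (167, 80), (168, 28)]
packed [[293.6, 114.8], [334.3, 75.0]] cols [(284, 46), (288, -31), (289, -77), (292, 137), (332, -103), (333, -50), (335, 86), (336, 47), (353, -32)] rows [(63, -115), (66, 87), (71, -84), (74, 122), (75, 36), (113, -32), (114, -56), (116, 33), (117, 29), (121, -26), (122, 40)]
short [[293.5, 64.8], [334.2, 26.9]] cols [(284, 42), (289, -50), (290, 37), (330, -61), (335, 64), (336, 72)] rows [(22, -52), (23, -79), (25, 66), (26, 83), (63, -115), (66, 87), (71, -84), (74, 122), (75, 36)]
[]
0.135 [393.2 193.9]
-0.12 [306.2 208.6]
-0.135 [300.9 209.5]
```

Run:
```python
from h import *
from rig import viewer
b=dict(np.load('pics/scene0.npz'));s=viewer.camera('scene')
D=np.abs(b['pixels'].astype(int)-s['pixels']).max(2)>50;D[:,:285]=0;D[:175]=0;D[240:]=0;D[:,415:]=0
n,l,st,ce=cv2.connectedComponentsWithStats(D.astype(np.uint8))
print([(st[i].tolist(),ce[i].round(1).tolist()) for i in range(1,n) if st[i,4]>12])
for y in(.135,-.12,-.135):print(y,proj(s,cpt(0,y,.057)).round(1),proj(s,cpt(0,y,.011)).round(1),proj(s,cpt(.043,y,.006)).round(1))
print(b['pixels'][198,392],s['pixels'][205:216:3,294:312:3].tolist())
```

```text
[([384, 184, 16, 32, 212], [391.7, 197.2]), ([296, 199, 12, 28, 162], [301.0, 212.3]), ([359, 203, 21, 12, 163], [369.5, 208.7]), ([319, 210, 19, 12, 167], [327.8, 215.9])]
0.135 [393.3 187. ] [393.1 200.6] [398.1 209.9]
-0.12 [305.4 201.7] [306.9 215.4] [309.7 225.3]
-0.135 [300.1 202.6] [301.7 216.3] [304.3 226.3]
[17 34 58] [[[78, 81, 89], [66, 73, 84], [44, 93, 158], [53, 102, 169], [119, 124, 134], [113, 120, 128]], [[79, 82, 90], [82, 86, 93], [37, 79, 132], [41, 85, 141], [115, 121, 130], [114, 121, 130]], [[78, 82, 88], [35, 63, 100], [26, 58, 100], [35, 74, 125], [111, 117, 127], [107, 121, 137]], [[80, 110, 140], [37, 64, 91], [23, 46, 79], [30, 63, 105], [64, 104, 140], [63, 107, 144]]]
```

The bar now shows at scene x=301.0, against 300.9 expected at the stop, and all three cartons are down. Handing in.

```bash
python3 -c "
from rig import robot
print(robot.hand_in())"
```

```text
the job is handed in; nothing more can be done
None
```

I handed the job in at about 23 s: the tall carton is on the cork liner (-y cell), the short carton is on the wooden block (+y cell), and the bar is at the far stop. The cameras and wrist force agree with this, but the hand-in gave no verdict.

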